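# Load the flanged drill guide into the boring jig

## Robot

A 6-joint arm with a two-finger parallel gripper is mounted at the origin on the work surface. World frame = base frame: x ahead of the robot, y to its left, z up, the work surface at z = 0. Lengths are in mm, angles in rad, forces in N, time in s.
With the tool pointing down it reaches from about 325 to 775 mm from the base axis. Payload 5.5 kg.
Tool frame: the origin (TCP) lies midway between the tips of the shut fingers; the grasp point (between the pads) lies 19 mm behind it; z points along the fingers, y is the line along which they close (so a half turn about z gives the same grasp; the last joint's range is limited). The gripper opens to 88 mm and grips with 3 to 60 N. Pads are 20 mm wide; open, the fingers measure 115 mm over their backs; the gripper's body (75 mm by 178 mm) begins 61 mm behind the grasp point.
Start: joints at [-1.329, 0.091, 1.231, -0, 1.82, -0.057], TCP at [176.624, -573.429, 222.631] pointing down, gripper open.
Joint ranges: [-2.87, 2.87], [-0.86, 2.18], [0.17, 2.46], [-1.51, 4.65], [0.06, 2.69], [-2.65, 2.65]. Speed limits (rad/s): [2.57, 2.57, 3.01, 3.14, 3.14, 3.14].

## Interface

Orientations are given as a rotation vector (axis times angle).
In Python, from cell import env, grab_frame gives the robot as it stands.
- The arm moves only by the tool play_rows, never from a script. Its argument "steps" is a list of rows, each an object of numbers: "grip": the closure, from 0 (fully open) to 1 (shut); "dx", "dy", "dz": the shift along the tool's x, y, z in units of 300 mm (1.0 is 300 mm); "ax", "ay", "az": the turn, a rotation vector about the tool's x, y, z in units of 90 degrees (1.0 is 90 degrees). In form: [{"grip": .., "dx": .., "dy": .., "dz": .., "ax": .., "ay": .., "az": ..}, ...]. A call has 1 to 8 rows; each row is the pose to reach, as a shift and turn from the pose commanded when the call began, along the tool's axes at that moment; what a row does not reach only later rows make up. A row lasts 1/8 s, in which the tool goes at most 62.5 mm and 10.7 degrees, less where a joint would pass 70% of its speed; a pose out of reach is approached as far as the arm can. A call with a number of a shift or a turn outside -1 to 1 is refused whole. A call with a gripper value outside its range is refused whole. The fingers move at their own pace and stop on an object; "squeeze" is the grip in N (left out, the last holds). Time passes only in rows, so rows that repeat a pose let the fingers close. It gives the time, the measured TCP pose, the force, the opening and the grip force at its end, in the units of the state.
- env.get_state(): the state, without advancing time (a new reading comes with each control period).
- grab_frame(name): name is "side" or "top" or "wrist"; returns a dict with "image" (420x560x3 uint8, red, green, blue), "fx", "fy", "cx", "cy" (pixels), "position" and "attitude" of the camera in the world. Camera axes: x right, y up, looking along -z (the intrinsics and any distortion apply to the point x, -y, -z); pixel columns grow to the right and rows downward; lengths in mm; the calibration is good to about 2 mm. A picture is of the moment at which its call begins. There is no depth.
- env.close_job(): hands the job in; it is judged then, once.
The state is a dict: "time_s": time; "q": joint angles; "qd": joint speeds; "effort": joint torques, N m; "eef_pos": TCP position; "eef_rot": TCP orientation; "wrist_force": force on the tool from outside, world axes, zero at the start; "wrist_torque": the same for the moment, N m; "grip_width": opening from 0.0 (shut) to 1.0 (fully open); "grip_force": force on a finger pad.
Only numpy, scipy, OpenCV 4.12 (cv2) and the standard library are available. Lean on these libraries where they do the work, as an engineer would, in place of code of your own. Each camera call takes 0.05 s, during which the arm holds its last target. There are 200 camera calls.

## Task

Fit the slim flanged steel drill guide into the boring jig on the carving bench: slide it sideways into the slot of the jig's plate, with its flange underneath the plate, until it is fully home, and leave it standing upright there. Leave the plain sleeve and the fat guide standing where they are.

Things in the scene. Friction and masses are not known exactly. Their poses are not given: they have to be found in the camera images.
- guide: The slim flanged drill guide, plain steel, loose, standing upright, about 0.35 kg: round barrel 30 mm in diameter, with a round flange at its foot 64 mm in diameter and 10 mm thick; 120 mm tall in all. The dark disc on top is only the look of its bore. Origin: centre of the flange's underside; z up the barrel. Yaw means nothing.
- jig_seat (a point): Where the guide's underside centre stands when home in the fixed boring jig: on its wooden base board, 15 mm over the bench. x: slide-in direction, slot mouth to closed end, within 20° of away from the robot; z up. Metal plate 28 to 36 mm above this point, x -65 to 55, 130 wide; slot 42 wide, mouth flared to 66, flat end at x 15. Under the plate 92 clear between rails. Board x -95 to 65, 150 wide.
- sleeve: Bystander: a plain steel sleeve without a flange, standing upright, loose, 30 mm in diameter, 120 mm tall. Origin: centre of its underside; z up.
- wide_guide: Bystander: a fat, shorter flanged steel guide, standing upright, loose; barrel 52 mm in diameter (too wide for the slot), flange 72 mm in diameter and 10 mm thick at its foot, 90 mm tall in all. Origin: centre of its underside; z up.
Not all that is in view belongs to the job. Leave any purple look-alike of the guide alone. What is shaped like the part that bears jig_seat but blue is not meant.

How it is judged (in metres and radians):
At the end, for the whole second after the job is handed in: The slim flanged guide stands at rest on the jig's base board in the slot, flange under the plate, upright within 0.1 rad, within 12 mm of fully home along the slot and within 12 mm of its middle line, its underside within 6 mm of the board's top (x of guide in the frame of jig_seat between -0.012 and 0.006 m and y of guide in the frame of jig_seat between -0.012 and 0.012 m and z of guide in the frame of jig_seat between -0.005 and 0.006 m and angle between guide's own z axis and vertical below 0.1 rad and linear speed of guide below 0.02 m/s); the robot touches nothing.
It fails at once if the plain sleeve is shifted by more than 30 mm or tipped over (distance of sleeve from where it was at the start of the episode above 0.03 m or angle between sleeve's own z axis and vertical above 0.5 rad).
It fails at once if the fat guide is shifted by more than 30 mm or tipped over (distance of wide_guide from where it was at the start of the episode above 0.03 m or angle between wide_guide's own z axis and vertical above 0.5 rad).
It also fails if it takes over 45 s, if anything falls off the work surface, if the arm or the gripper's body presses on something with over 40 N, if the wrist force passes 120 N, or if a joint passes its speed limit or range.

## Working session

There is one attempt and no reset: what is moved stays moved. The work goes in short steps, Python scripts to look and compute and a tool call to move; the robot and the scene stay as the last step left them, time stands still between calls to the robot, and variables do not carry over. Pictures are saved under pics/ and viewed, at most 10 in all, crops included, and the job is handed in when it is done.

Besides the shell and the picture viewer there is one more tool, called after ">>>" as name([rows], argument=value, ...), one row to a line, values as JSON. play_rows: Moves the arm, as the interface text tells. Its arguments: {"type":"object","properties":{"steps":{"type":"array"},"squeeze":{"type":"number"}},"required":["steps"]}

```bash
ls; mkdir -p pics
python3 - <<'E'
from cell import env, grab_frame
import cv2
for n in ("side","top"):
    f=grab_frame(n); cv2.imwrite(f"pics/{n}0.png",f["image"][:,:,::-1])
    print({k:v for k,v in f.items() if k!="image"})
print(env.get_state())
E
```

```text
pics
{'fx': 459.35284977323454, 'fy': 459.35284977323454, 'cx': 275.0025290314494, 'cy': 211.38229999064976, 'position': array([386.02262188, 819.04948457, 788.6405624 ]), 'attitude': array([ 0.06700834, -1.20945619, -2.7535359 ])}
{'fx': 448.9857012144051, 'fy': 448.9857012144051, 'cx': 281.72516541068836, 'cy': 211.8190981601676, 'position': array([ 277.22333266,   14.68174892, 1040.26247039]), 'attitude': array([ 0.17266281, -0.1871239 , -1.70424178])}
{'time_s': 0.1, 'q': array([-1.32872323e+00,  9.18047332e-02,  1.23171826e+00, -1.00176805e-05,
        1.81978507e+00, -5.66941605e-02]), 'qd': array([-0.00097222, -0.00117848, -0.00118432, -0.00182966,  0.00079269,
       -0.00049858]), 'effort': array([ 2.12034800e-03, -4.47857308e+01, -4.07570636e+01,  6.99777575e-02,
        2.84395757e-02, -1.04851476e-04]), 'eef_pos': array([ 176.54451326, -573.18049034,  221.63392722]), 'eef_rot': array([-3.10491717e+00, -4.67301114e-01,  2.64443578e-04]), 'wrist_force': array([ 0.00165941,  0.83121166, -0.72614927]), 'wrist_torque': array([-0.01422289, -0.00446943, -0.00978455]), 'grip_force': 0.0, 'grip_width': 0.9967818323619041}
```

View pics/top0.png

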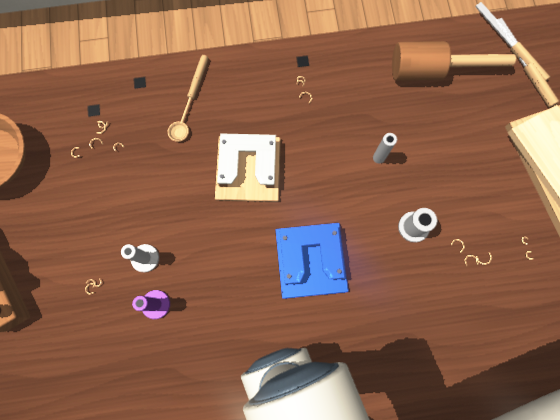

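View pics/side0.png

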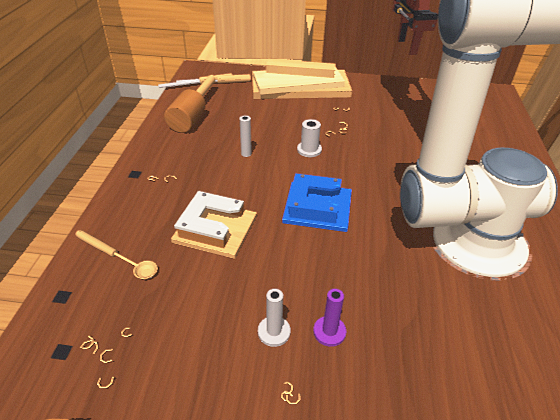

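Top view: the slim guide has its flange at about (145,258) and barrel top at (128,251). The purple look-alike is at (150,303). The real jig (silver plate on a wood board) is at (248,165) with its mouth facing down in the image; the blue one is at (312,260). The sleeve is at (385,150) and the fat guide at (417,225).

```bash
cat > h.py <<'E'
from cell import env, grab_frame
import cv2, numpy as np
from scipy.spatial.transform import Rotation as R
def ray(f,u,v):
    u,v=np.atleast_1d(u).astype(float),np.atleast_1d(v).astype(float)
    d=np.c_[(u-f["cx"])/f["fx"],-(v-f["cy"])/f["fy"],-np.ones_like(u)]
    return R.from_rotvec(f["attitude"]).apply(d)
def plane(f,u,v,z):
    d=ray(f,u,v); return f["position"]+d*((z-f["position"][2])/d[:,2])[:,None]
def pix(f,p):
    c=R.from_rotvec(f["attitude"]).inv().apply(np.atleast_2d(p)-f["position"])
    return np.c_[f["cx"]-f["fx"]*c[:,0]/c[:,2],f["cy"]+f["fy"]*c[:,1]/c[:,2]]
def blobs(f,lo,hi,amin=60):
    m=cv2.inRange(cv2.cvtColor(f["image"],cv2.COLOR_RGB2HSV),lo,hi)
    cs,_=cv2.findContours(m,cv2.RETR_EXTERNAL,cv2.CHAIN_APPROX_NONE)
    return [c for c in cs if cv2.contourArea(c)>amin]
E
python3 - <<'E'
from h import *
f=grab_frame("top")
print("center ray", plane(f,[145,250],[258,160],0).round())
for c in blobs(f,(0,0,110),(180,60,255)):
    (x,y),(w,h),a=cv2.minAreaRect(c)
    if y>320: continue
    print("grey",cv2.boundingRect(c),cv2.contourArea(c),(round(x),round(y)))
    if 200<x<290:
        print("plate corners z51",plane(f,*cv2.boxPoints(cv2.minAreaRect(c)).T,51).round(1).tolist())
roi=f["image"][120:215,205:295]
g=dict(f,image=roi)
for c in blobs(g,(12,60,140),(30,200,255),300):
    c=c+np.array([205,120]); print("wood",cv2.boundingRect(c),cv2.contourArea(c))
    b=cv2.boxPoints(cv2.minAreaRect(c)); print(b.round(), plane(f,*b.T,15).round(1).tolist())
hsv=cv2.cvtColor(f["image"],cv2.COLOR_RGB2HSV)
print([hsv[y,x].tolist() for x,y in ((150,262),(136,254),(224,160),(250,192),(124,246),(180,260))])
E
```

```text
center ray [[450. 319.   0.]
 [653.  47.   0.]]
grey (131, 244, 27, 28) 337.5 (145, 258)
grey (121, 244, 15, 15) 156.5 (128, 251)
grey (398, 208, 40, 34) 926.5 (417, 223)
grey (373, 133, 24, 30) 286.0 (383, 146)
grey (217, 133, 59, 52) 2123.0 (246, 159)
plate corners z51 [[590.4, 127.8, 51.0], [712.4, 110.9, 51.0], [688.7, -22.5, 51.0], [567.5, -2.2, 51.0]]
grey (513, 110, 47, 87) 1909.5 (553, 150)
grey (476, 2, 42, 45) 453.0 (498, 23)
wood (214, 136, 67, 65) 1612.0
[[214. 199.]
 [216. 135.]
 [280. 137.]
 [278. 201.]] [[563.4, 142.7, 15.0], [723.4, 120.4, 15.0], [695.7, -33.4, 15.0], [536.9, -6.0, 15.0]]
[[10, 6, 128], [30, 6, 89], [30, 1, 253], [25, 72, 254], [18, 5, 249], [10, 142, 140]]
```

```bash
cat >> h.py <<'E'
def go(p,yaw=None):
    """shift/turn (units of the moves) from current pose to p with tool x at yaw deg, z down"""
    s=env.get_state(); r=R.from_rotvec(s["eef_rot"])
    d=r.inv().apply(np.array(p)-s["eef_pos"])/300
    if yaw is None: a=np.zeros(3)
    else:
        c,k=np.cos(np.radians(yaw)),np.sin(np.radians(yaw))
        t=R.from_matrix(np.array([[c,k,0],[k,-c,0],[0,0,-1.]]))
        a=(r.inv()*t).as_rotvec()/(np.pi/2)
    print("pos",s["eef_pos"].round(1),"d",d.round(4),"a",a.round(4),"t",s["time_s"])
E
python3 - <<'E'
from h import *
f=grab_frame("top"); g=grab_frame("side")
print("barrel top",plane(f,128.5,251.5,120),"flange",plane(f,144.5,258,10))
for c in blobs(g,(0,0,110),(180,40,255)):
    x,y,w,h=cv2.boundingRect(c)
    if 240<x<300 and y>270: print(x,y,w,h)
print("side est", plane(g,275,296,120))
go([430,-200,260],100)
E
```

```text
barrel top [[447.91501831 316.52336614 120.        ]] flange [[448.02657097 316.98777272  10.        ]]
258 289 32 57
side est [[447.67686479 320.03195934 120.        ]]
pos [ 176.6 -573.3  222.1] d [ 1.1736 -0.9406 -0.1255] a [-5.000e-04 -5.000e-04 -9.209e-01] t 0.25
```

>>> play_rows([
  {"grip": 0, "dx": 0.95, "dy": -0.76, "dz": -0.13, "az": -0.9},
  {"grip": 0, "dx": 0.95, "dy": -0.76, "dz": -0.13, "az": -0.9},
  {"grip": 0, "dx": 0.95, "dy": -0.76, "dz": -0.13, "az": -0.9},
  {"grip": 0, "dx": 0.95, "dy": -0.76, "dz": -0.13, "az": -0.9},
  {"grip": 0, "dx": 0.95, "dy": -0.76, "dz": -0.13, "az": -0.9},
  {"grip": 0, "dx": 0.95, "dy": -0.76, "dz": -0.13, "az": -0.9},
  {"grip": 0, "dx": 0.95, "dy": -0.76, "dz": -0.13, "az": -0.9},
  {"grip": 0, "dx": 0.95, "dy": -0.76, "dz": -0.13, "az": -0.9},
])

```text
invalid input at $.steps[0]: expected keys grip, dx, dy, dz, ax, ay, az
```

Run:
```python
from h import *
go([500,0,270],170.8)
```

```text
pos [ 176.6 -573.3  222.1] d [ 1.5929 -1.509  -0.1582] a [-2.0000e-04 -9.0000e-04 -1.7075e+00] t 0.25
```

>>> play_rows([
  {"grip": 0, "dx": 0.95, "dy": -0.76, "dz": -0.13, "ax": 0, "ay": 0, "az": -0.9},
  {"grip": 0, "dx": 0.95, "dy": -0.76, "dz": -0.13, "ax": 0, "ay": 0, "az": -0.9},
  {"grip": 0, "dx": 0.95, "dy": -0.76, "dz": -0.13, "ax": 0, "ay": 0, "az": -0.9},
  {"grip": 0, "dx": 0.95, "dy": -0.76, "dz": -0.13, "ax": 0, "ay": 0, "az": -0.9},
  {"grip": 0, "dx": 0.95, "dy": -0.76, "dz": -0.13, "ax": 0, "ay": 0, "az": -0.9},
  {"grip": 0, "dx": 0.95, "dy": -0.76, "dz": -0.13, "ax": 0, "ay": 0, "az": -0.9},
  {"grip": 0, "dx": 0.95, "dy": -0.76, "dz": -0.13, "ax": 0, "ay": 0, "az": -0.9},
  {"grip": 0, "dx": 0.95, "dy": -0.76, "dz": -0.13, "ax": 0, "ay": 0, "az": -0.9},
])

```text
time_s: 1.25
eef_pos: [382.4, -270.7, 261.8]
eef_rot: [2.051, 2.38, -0.0]
wrist_force: [-0.1, 0.2, -0.2]
grip_width: 1.001
grip_force: 0.0
```

Run:
```python
from h import *
go([500,60,270],170.8)
```

```text
pos [ 382.4 -270.7  261.8] d [ 1.0324  0.5505 -0.0275] a [-0.000e+00  3.000e-04 -8.034e-01] t 1.25
```

>>> play_rows([
  {"grip": 0, "dx": 1.0, "dy": 0.55, "dz": -0.03, "ax": 0, "ay": 0, "az": -0.8},
  {"grip": 0, "dx": 1.0, "dy": 0.55, "dz": -0.03, "ax": 0, "ay": 0, "az": -0.8},
  {"grip": 0, "dx": 1.0, "dy": 0.55, "dz": -0.03, "ax": 0, "ay": 0, "az": -0.8},
  {"grip": 0, "dx": 1.0, "dy": 0.55, "dz": -0.03, "ax": 0, "ay": 0, "az": -0.8},
  {"grip": 0, "dx": 1.0, "dy": 0.55, "dz": -0.03, "ax": 0, "ay": 0, "az": -0.8},
  {"grip": 0, "dx": 1.0, "dy": 0.55, "dz": -0.03, "ax": 0, "ay": 0, "az": -0.8},
  {"grip": 0, "dx": 1.0, "dy": 0.55, "dz": -0.03, "ax": 0, "ay": 0, "az": -0.8},
  {"grip": 0, "dx": 1.0, "dy": 0.55, "dz": -0.03, "ax": 0, "ay": 0, "az": -0.8},
])

```text
time_s: 2.25
eef_pos: [502.8, 49.1, 270.4]
eef_rot: [-0.271, -3.129, 0.0]
wrist_force: [0.5, 0.1, 0.3]
grip_width: 1.003
grip_force: 0.0
```

Run:
```python
from h import *
f=grab_frame("wrist"); cv2.imwrite("pics/w1.png",f["image"][:,:,::-1]); np.save("w1.npy",f,allow_pickle=True)
print({k:v for k,v in f.items() if k!="image"})
print(pix(f,[[644.7,53.1,15],[448,317,120]]))
go([448,317,200],170.8)
```

```text
{'fx': 336.0464957697347, 'fy': 336.0464957697347, 'cx': 281.5952575470969, 'cy': 213.94477051523896, 'position': array([430.10922959,  60.95778526, 432.59269862]), 'attitude': array([-0.22741561, -0.19103343,  1.38878919])}
[[302.93115561 281.25236764]
 [573.62972763  88.3422153 ]]
pos [502.8  48.7 270.5] d [0.3356 0.8489 0.2351] a [-0.0001 -0.0001 -0.0092] t 2.3
```

View pics/w1.png

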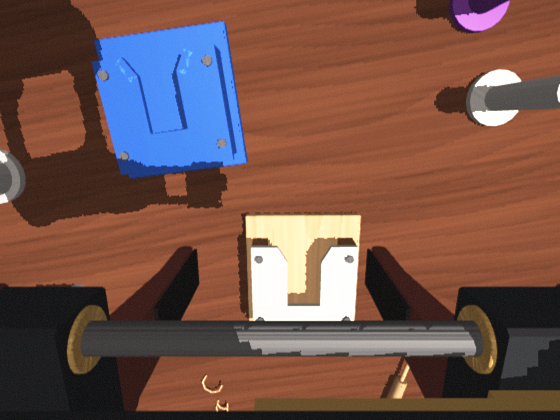

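The wrist view shows the jig. The slot side edges are at columns about 288 and 320, its end at row about 305, the board's front corners are (247,215) and (361,215), and the plate spans columns 250–356. The guide's flange is at about (495,97).

Run:
```python
from h import *
f=np.load("w1.npy",allow_pickle=True).item()
yaw=np.radians(-9.2)
def loc(p): 
    d=np.array(p)[:,:2]-[644.7,53.1]; c,s=np.cos(yaw),np.sin(yaw)
    return (d@np.array([[c,-s],[s,c]])).round(1).tolist()
hsv=cv2.cvtColor(f["image"],cv2.COLOR_RGB2HSV)
white=cv2.inRange(hsv,(0,0,150),(180,45,255))
for r in (285,292,298):
    cols=np.flatnonzero(white[r,240:365])+240; j=np.argmax(np.diff(cols))
    e=[cols[0],cols[j]+1,cols[j+1],cols[-1]+1]; print(r,e,loc(plane(f,e,[r]*4,51)))
col=white[240:330,304]; print("end rows",np.flatnonzero(col)[[0,-1]]+240, loc(plane(f,[304],[240+np.flatnonzero(col)[0]],51)))
wood=cv2.inRange(hsv,(12,50,150),(32,200,255)); wood[:200]=0; wood[:,:235]=0;wood[:,370:]=0
for r in (222,230): 
    cols=np.flatnonzero(wood[r]); e=[cols[0],cols[-1]+1]; print("board",e,loc(plane(f,e,[r]*2,15)))
rows=[np.flatnonzero(wood[205:240,c])[0]+205 for c in (255,300,350)]; print(rows,loc(plane(f,[255,300,350],rows,15)))
fl=cv2.inRange(hsv,(0,0,170),(180,45,255)); c=[c for c in blobs(f,(0,0,170),(180,45,255)) if 460<c[:,0,0].mean()<530 and c[:,0,1].mean()<150]
for k in c: print(cv2.boundingRect(k), cv2.fitEllipse(k))
print("flange",plane(f,495,97,10), plane(f,[467],[97],10))
```

```text
285 [np.int64(252), np.int64(288), np.int64(320), np.int64(356)] [[-14.0, -66.1], [-13.4, -21.0], [-12.9, 19.1], [-12.4, 64.3]]
292 [np.int64(252), np.int64(288), np.int64(320), np.int64(356)] [[-4.2, -66.5], [-3.7, -21.0], [-3.2, 19.3], [-2.6, 64.7]]
298 [np.int64(252), np.int64(287), np.int64(320), np.int64(355)] [[4.2, -66.8], [4.8, -22.4], [5.3, 19.5], [5.8, 63.9]]
end rows [306 320] [[16.4, -0.7]]
board [np.int64(246), np.int64(361)] [[-85.6, -74.4], [-83.8, 75.0]]
board [np.int64(246), np.int64(361)] [[-74.7, -74.8], [-72.9, 75.6]]
[np.int64(215), np.int64(215), np.int64(215)] [[-94.9, -62.4], [-94.2, -4.3], [-93.5, 60.3]]
(472, 110, 46, 16) ((493.3930969238281, 116.77336883544922), (15.02156925201416, 48.4244384765625), 86.39988708496094)
(475, 70, 46, 17) ((497.8497314453125, 78.05269622802734), (15.009503364562988, 46.68512725830078), 83.39057922363281)
flange [[448.15063224 315.51777953  10.        ]] [[442.42612035 282.69948343  10.        ]]
```

>>> play_rows([
  {"grip": 0, "dx": 0.336, "dy": 0.849, "dz": 0.235, "ax": 0, "ay": 0, "az": -0.005},
  {"grip": 0, "dx": 0.336, "dy": 0.849, "dz": 0.235, "ax": 0, "ay": 0, "az": -0.005},
  {"grip": 0, "dx": 0.336, "dy": 0.849, "dz": 0.235, "ax": 0, "ay": 0, "az": -0.005},
  {"grip": 0, "dx": 0.336, "dy": 0.849, "dz": 0.235, "ax": 0, "ay": 0, "az": -0.005},
  {"grip": 0, "dx": 0.336, "dy": 0.849, "dz": 0.235, "ax": 0, "ay": 0, "az": -0.005},
  {"grip": 0, "dx": 0.336, "dy": 0.849, "dz": 0.235, "ax": 0, "ay": 0, "az": -0.005},
  {"grip": 0, "dx": 0.336, "dy": 0.849, "dz": 0.235, "ax": 0, "ay": 0, "az": -0.005},
])

```text
time_s: 3.18
eef_pos: [447.7, 315.9, 200.6]
eef_rot: [0.262, 3.13, -0.0]
wrist_force: [0.7, 0.5, 0.8]
grip_width: 1.001
grip_force: 0.0
```

Run:
```python
from h import *
go([448,316.5,50],170.4)
f=grab_frame("wrist"); cv2.imwrite("pics/w2.png",f["image"][:,:,::-1])
print(pix(f,[[448,316.5,120],[448,316.5,0]]))
```

```text
pos [447.7 315.9 200.6] d [-3.00e-04  2.30e-03  5.02e-01] a [-0.0001  0.0004  0.0005] t 3.175
[[283.56739352 221.17835494]
 [282.96408531 189.29460716]]
```

View pics/w2.png

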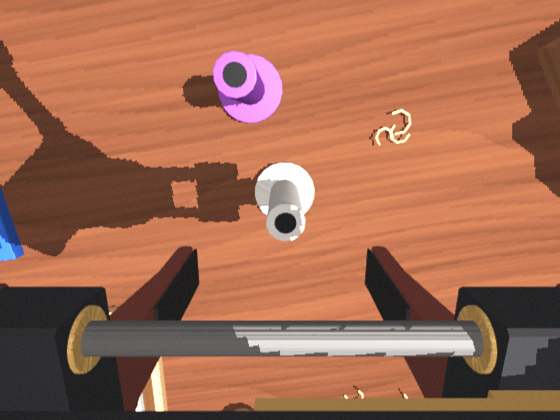

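The barrel top is at (286,222), against (284,221) predicted, so the tool is over the guide. I'll descend and grip.

>>> play_rows([
  {"grip": 0, "dx": 0, "dy": 0.002, "dz": 0.2, "ax": 0, "ay": 0, "az": 0},
  {"grip": 0, "dx": 0, "dy": 0.002, "dz": 0.35, "ax": 0, "ay": 0, "az": 0},
  {"grip": 0, "dx": 0, "dy": 0.002, "dz": 0.45, "ax": 0, "ay": 0, "az": 0},
  {"grip": 0, "dx": 0, "dy": 0.002, "dz": 0.5, "ax": 0, "ay": 0, "az": 0},
  {"grip": 0.4, "dx": 0, "dy": 0.002, "dz": 0.5, "ax": 0, "ay": 0, "az": 0},
  {"grip": 0.7, "dx": 0, "dy": 0.002, "dz": 0.5, "ax": 0, "ay": 0, "az": 0},
  {"grip": 1, "dx": 0, "dy": 0.002, "dz": 0.5, "ax": 0, "ay": 0, "az": 0},
  {"grip": 1, "dx": 0, "dy": 0.002, "dz": 0.5, "ax": 0, "ay": 0, "az": 0},
], squeeze=45)

```text
time_s: 4.22
eef_pos: [447.8, 317.8, 51.2]
eef_rot: [0.258, 3.13, 0.002]
wrist_force: [-0.2, 0.4, -0.6]
grip_width: 0.583
grip_force: 0.0
```

>>> play_rows([
  {"grip": 1, "dx": 0, "dy": 0, "dz": 0, "ax": 0, "ay": 0, "az": 0},
  {"grip": 1, "dx": 0, "dy": 0, "dz": 0, "ax": 0, "ay": 0, "az": 0},
  {"grip": 1, "dx": 0, "dy": 0, "dz": 0, "ax": 0, "ay": 0, "az": 0},
])

```text
time_s: 4.6
eef_pos: [447.4, 317.8, 50.2]
eef_rot: [0.258, 3.131, 0.001]
wrist_force: [0.1, 1.0, -0.4]
grip_width: 0.339
grip_force: 45.0
```

Run:
```python
from h import *
f=grab_frame("top")
print("blue corners", plane(f,[276,340,347,284],[230,224,292,297],[30]*4 and 30).round())
u=np.array([np.cos(np.radians(-9.6)),np.sin(np.radians(-9.6)),0]); 
p=np.array([645,52,0])-106*u; print(p)
go(p+[0,0,130],170.4)
```

```text
blue corners [[ 466.    8.   30.]
 [ 459. -139.   30.]
 [ 306. -128.   30.]
 [ 315.   11.   30.]]
[540.48442007  69.67748715   0.        ]
pos [447.4 317.8  50.2] d [-0.4416 -0.765  -0.2665] a [0.0004 0.     0.002 ] t 4.65
```

>>> play_rows([
  {"grip": 1, "dx": 0, "dy": 0, "dz": -0.1, "ax": 0, "ay": 0, "az": 0},
  {"grip": 1, "dx": 0, "dy": 0, "dz": -0.2, "ax": 0, "ay": 0, "az": 0},
  {"grip": 1, "dx": -0.06, "dy": -0.1, "dz": -0.267, "ax": 0, "ay": 0, "az": 0.002},
  {"grip": 1, "dx": -0.15, "dy": -0.26, "dz": -0.267, "ax": 0, "ay": 0, "az": 0.002},
  {"grip": 1, "dx": -0.25, "dy": -0.43, "dz": -0.267, "ax": 0, "ay": 0, "az": 0.002},
  {"grip": 1, "dx": -0.35, "dy": -0.6, "dz": -0.267, "ax": 0, "ay": 0, "az": 0.002},
  {"grip": 1, "dx": -0.42, "dy": -0.72, "dz": -0.267, "ax": 0, "ay": 0, "az": 0.002},
  {"grip": 1, "dx": -0.442, "dy": -0.765, "dz": -0.267, "ax": 0, "ay": 0, "az": 0.002},
])

```text
time_s: 5.65
eef_pos: [540.3, 66.9, 128.7]
eef_rot: [-0.268, -3.127, 0.002]
wrist_force: [-0.7, -0.3, -4.3]
grip_width: 0.339
grip_force: 45.0
```

Run:
```python
from h import *
go([540.5,69.7,69],170.4)
print(env.get_state()["grip_width"])
f=grab_frame("wrist"); cv2.imwrite("pics/w3.png",f["image"][:,:,::-1]); np.save("w3.npy",f,allow_pickle=True)
f=grab_frame("side"); cv2.imwrite("pics/s3.png",cv2.resize(f["image"][150:290,120:330,::-1],None,fx=3,fy=3))
```

```text
pos [540.3  66.9 128.7] d [0.0006 0.0097 0.1991] a [-0.0008 -0.0017 -0.0021] t 5.65
0.3393375028670968
```

View pics/w3.png

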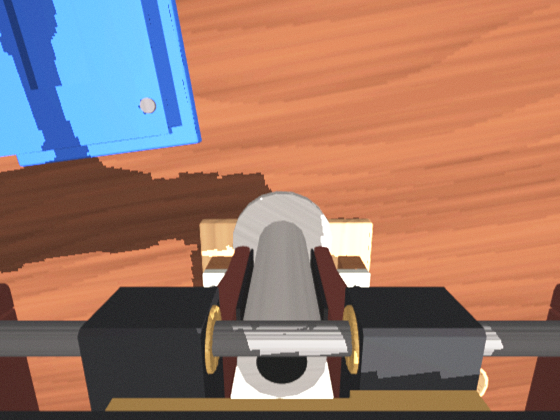

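View pics/s3.png

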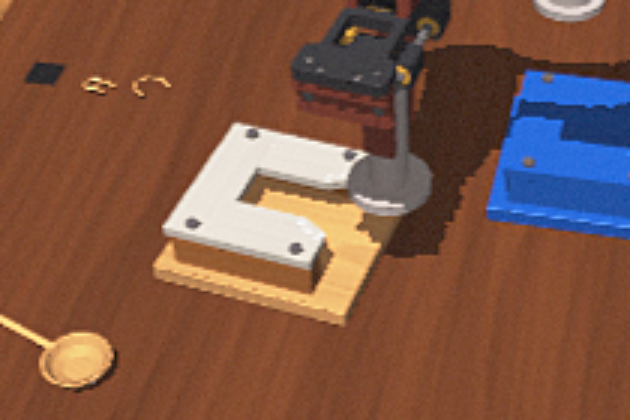

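The guide hangs upright in front of the slot mouth, flange centre at about (282,232) over a board centred at about 286. I'll lower it to 4 mm over the board height and check.

>>> play_rows([
  {"grip": 1, "dx": 0, "dy": 0.01, "dz": 0.08, "ax": 0, "ay": 0, "az": -0.002},
  {"grip": 1, "dx": 0, "dy": 0.01, "dz": 0.16, "ax": 0, "ay": 0, "az": -0.002},
  {"grip": 1, "dx": 0, "dy": 0.01, "dz": 0.2, "ax": 0, "ay": 0, "az": -0.002},
  {"grip": 1, "dx": 0, "dy": 0.01, "dz": 0.2, "ax": 0, "ay": 0, "az": -0.002},
  {"grip": 1, "dx": 0, "dy": 0.01, "dz": 0.2, "ax": 0, "ay": 0, "az": -0.002},
])

```text
time_s: 6.38
eef_pos: [541.5, 72.8, 71.4]
eef_rot: [0.257, 3.129, 0.001]
wrist_force: [1.2, 0.1, -4.2]
grip_width: 0.334
grip_force: 45.0
```

Run:
```python
from h import *
go([645,52,69],170.4); print(env.get_state()["wrist_force"])
f=grab_frame("wrist"); np.save("w4.npy",f,allow_pickle=True)
hsv=cv2.cvtColor(f["image"],cv2.COLOR_RGB2HSV)
g=cv2.inRange(hsv,(0,0,90),(180,35,255))
for r in (222,228,235,242): 
    c=np.flatnonzero(g[r,150:420])+150; print(r,c[[0,-1]] if len(c) else None)
g=g.copy(); c=np.flatnonzero(g[150:260,282])+150; print("flange near row",c[0],plane(f,[282],[c[0]],29))
```

```text
pos [541.5  72.8  71.4] d [-0.3516 -0.0121  0.0086] a [0.0003 0.001  0.0022] t 6.375
[ 1.22197381  0.14987771 -4.21252977]
222 [237 328]
228 [235 329]
235 [233 331]
242 [233 331]
flange near row 192 [[511.45256344  77.2162047   29.        ]]
```

>>> play_rows([
  {"grip": 1, "dx": -0.03, "dy": -0.012, "dz": 0.007, "ax": 0, "ay": 0, "az": 0.002},
  {"grip": 1, "dx": -0.07, "dy": -0.012, "dz": 0.007, "ax": 0, "ay": 0, "az": 0.002},
  {"grip": 1, "dx": -0.11, "dy": -0.012, "dz": 0.007, "ax": 0, "ay": 0, "az": 0.002},
  {"grip": 1, "dx": -0.15, "dy": -0.012, "dz": 0.007, "ax": 0, "ay": 0, "az": 0.002},
  {"grip": 1, "dx": -0.15, "dy": -0.012, "dz": 0.007, "ax": 0, "ay": 0, "az": 0.002},
])

```text
time_s: 7.05
eef_pos: [585.6, 61.1, 67.8]
eef_rot: [-0.264, -3.13, 0.0]
wrist_force: [0.7, 0.6, -4.0]
grip_width: 0.332
grip_force: 45.0
```

Run:
```python
from h import *
go([645,52,69],170.4); print(env.get_state()["wrist_force"])
```

```text
pos [585.6  61.1  67.8] d [-0.2001  0.0032 -0.004 ] a [-0.     -0.0002 -0.0004] t 7.05
[ 0.74796637  0.60007287 -4.03891178]
```

>>> play_rows([
  {"grip": 1, "dx": -0.03, "dy": 0.003, "dz": -0.004, "ax": 0, "ay": 0, "az": 0},
  {"grip": 1, "dx": -0.07, "dy": 0.003, "dz": -0.004, "ax": 0, "ay": 0, "az": 0},
  {"grip": 1, "dx": -0.11, "dy": 0.003, "dz": -0.004, "ax": 0, "ay": 0, "az": 0},
  {"grip": 1, "dx": -0.15, "dy": 0.003, "dz": -0.004, "ax": 0, "ay": 0, "az": 0},
  {"grip": 1, "dx": -0.175, "dy": 0.003, "dz": -0.004, "ax": 0, "ay": 0, "az": 0},
  {"grip": 1, "dx": -0.185, "dy": 0.003, "dz": -0.004, "ax": 0, "ay": 0, "az": 0},
  {"grip": 1, "dx": -0.185, "dy": 0.003, "dz": -0.004, "ax": 0, "ay": 0, "az": 0},
])

```text
time_s: 7.92
eef_pos: [639.7, 53.0, 69.2]
eef_rot: [-0.263, -3.13, -0.0]
wrist_force: [0.3, -0.3, -4.5]
grip_width: 0.337
grip_force: 45.0
```

Run:
```python
from h import *
go([645,52,65.2],170.4); print(env.get_state()["wrist_force"])
f=grab_frame("side"); cv2.imwrite("pics/s5.png",cv2.resize(f["image"][130:270,150:290,::-1],None,fx=4,fy=4))
```

```text
pos [639.7  53.   69.2] d [-0.0179 -0.0003  0.0133] a [-0.     -0.0003 -0.0002] t 7.925
[ 0.3452565  -0.30752055 -4.48427181]
```

View pics/s5.png

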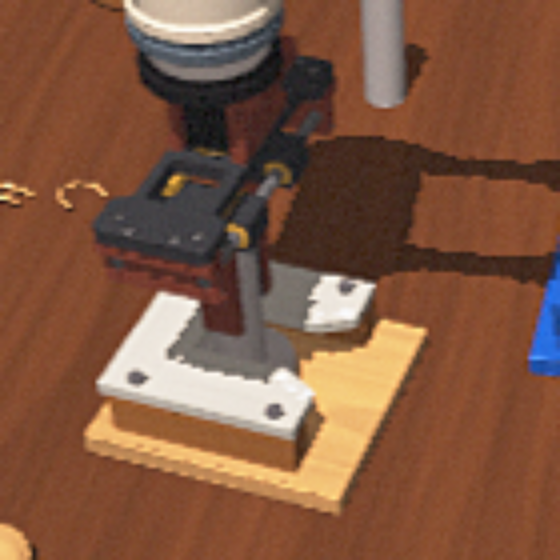

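The guide stands in the slot with its flange under the plate, a few mm short of home. I'll go the last bit, lower it onto the board and check the force.

>>> play_rows([
  {"grip": 1, "dx": -0.006, "dy": 0, "dz": 0, "ax": 0, "ay": 0, "az": 0},
  {"grip": 1, "dx": -0.01, "dy": 0, "dz": 0.004, "ax": 0, "ay": 0, "az": 0},
  {"grip": 1, "dx": -0.01, "dy": 0, "dz": 0.008, "ax": 0, "ay": 0, "az": 0},
  {"grip": 1, "dx": -0.01, "dy": 0, "dz": 0.012, "ax": 0, "ay": 0, "az": 0},
  {"grip": 1, "dx": -0.01, "dy": 0, "dz": 0.013, "ax": 0, "ay": 0, "az": 0},
  {"grip": 1, "dx": -0.01, "dy": 0, "dz": 0.013, "ax": 0, "ay": 0, "az": 0},
])

```text
time_s: 8.72
eef_pos: [642.7, 52.5, 65.4]
eef_rot: [-0.263, -3.131, 0.0]
wrist_force: [-1.2, 0.3, -4.7]
grip_width: 0.34
grip_force: 45.0
```

>>> play_rows([
  {"grip": 1, "dx": 0, "dy": 0, "dz": 0.003, "ax": 0, "ay": 0, "az": 0},
  {"grip": 1, "dx": 0, "dy": 0, "dz": 0.003, "ax": 0, "ay": 0, "az": 0},
  {"grip": 0.5, "dx": 0, "dy": 0, "dz": 0.003, "ax": 0, "ay": 0, "az": 0},
  {"grip": 0.3, "dx": 0, "dy": 0, "dz": 0.003, "ax": 0, "ay": 0, "az": 0},
  {"grip": 0.3, "dx": 0, "dy": 0, "dz": 0.003, "ax": 0, "ay": 0, "az": 0},
  {"grip": 0.3, "dx": 0, "dy": 0, "dz": 0.003, "ax": 0, "ay": 0, "az": 0},
])

```text
time_s: 9.48
eef_pos: [642.8, 52.5, 64.7]
eef_rot: [0.263, 3.13, 0.0]
wrist_force: [0.4, 0.8, 0.3]
grip_width: 0.696
grip_force: 0.0
```

>>> play_rows([
  {"grip": 0.3, "dx": 0, "dy": 0, "dz": -0.1, "ax": 0, "ay": 0, "az": 0},
  {"grip": 0.3, "dx": 0, "dy": 0, "dz": -0.25, "ax": 0, "ay": 0, "az": 0},
  {"grip": 0.3, "dx": 0, "dy": 0, "dz": -0.4, "ax": 0, "ay": 0, "az": 0},
  {"grip": 0.3, "dx": 0.15, "dy": 0, "dz": -0.5, "ax": 0, "ay": 0, "az": 0},
  {"grip": 0.3, "dx": 0.35, "dy": 0, "dz": -0.5, "ax": 0, "ay": 0, "az": 0},
  {"grip": 0.3, "dx": 0.5, "dy": 0, "dz": -0.5, "ax": 0, "ay": 0, "az": 0},
  {"grip": 0.3, "dx": 0.5, "dy": 0, "dz": -0.5, "ax": 0, "ay": 0, "az": 0},
])

```text
time_s: 10.35
eef_pos: [493.0, 78.1, 215.4]
eef_rot: [0.261, 3.129, 0.001]
wrist_force: [0.9, 0.6, 0.8]
grip_width: 0.7
grip_force: 0.0
```

Run:
```python
from h import *
f=grab_frame("wrist"); cv2.imwrite("pics/w6.png",f["image"][:,:,::-1])
t=grab_frame("top")
hsv=cv2.cvtColor(t["image"],cv2.COLOR_RGB2HSV)
print("predicted top px wrist",pix(f,[[645,52,135],[645,52,25]]),"top cam",pix(t,[[645,52,135]]),"side",pix(grab_frame("side"),[[645,52,135],[645,52,15]]))
np.save("w6.npy",f,allow_pickle=True)
cv2.imwrite("pics/t6.png",cv2.resize(t["image"][100:220,190:310,::-1],None,fx=4,fy=4))
```

```text
predicted top px wrist [[281.89478692 388.72682425]
 [281.75675925 317.55014273]] top cam [[243.33103406 142.7629316 ]] side [[204.41757078 184.82534264]
 [208.95340592 223.37395878]]
```

View pics/w6.png

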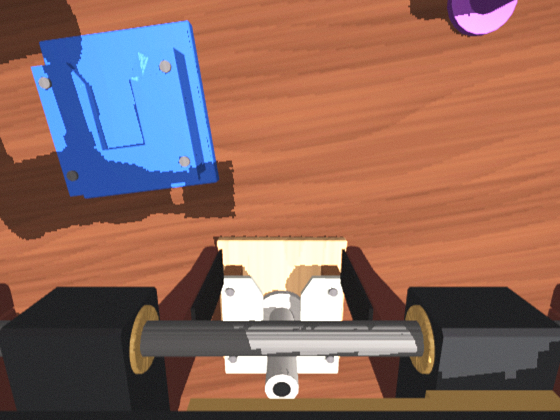

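View pics/t6.png

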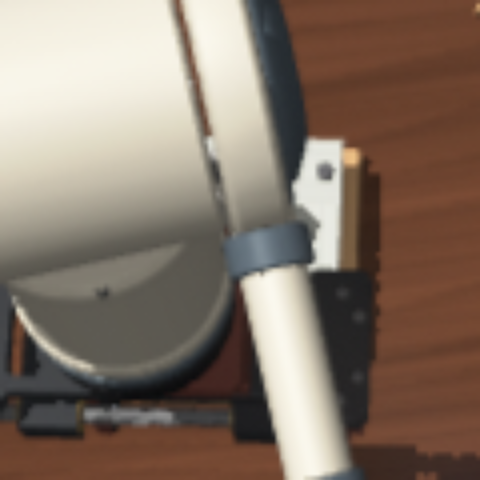

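The wrist view shows the barrel top at about (281,389), against (282,389) predicted for a guide that is home and upright. The gripper is clear, so I'm handing in.

```bash
python3 -c "
from cell import env
print(env.close_job())"
```

```text
the job is handed in; nothing more can be done
None
```

The slim guide stands upright in the jig slot with its flange under the plate, within about 2 mm of home by the last wrist picture, and the job is handed in at about 10.5 s; the hand-in gave no verdict.

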